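# Flag the loose ring clamp

### The arm

A 6-joint arm with a two-finger parallel gripper is mounted at the origin on the work surface. World frame = base frame: x ahead of the robot, y to its left, z up, the work surface at z = 0. Lengths are in m, angles in rad, forces in N, time in s.
With the tool pointing down it reaches from about 0.3 to 0.875 m from the base axis. Payload 6.4 kg.
Tool frame: the origin (TCP) lies on the centre line of the jaws, within the pads' length; the fingertips stand 17 mm ahead of it and the grasp point (between the pads) lies 2 mm behind it; x points along the fingers, y is the direction in which the jaws open and shut, and the axes are right-handed (so a half turn about x gives the same grasp; the last joint's range is limited). The gripper opens to 88 mm and grips with 3 to 60 N. Pads are 18 mm wide; open, the fingers measure 123 mm over their backs; the gripper's body (75 mm by 187 mm) begins 45 mm behind the grasp point.
Start: joints at [-1.52, 0.181, 1.607, -0, 1.354, -0.206], TCP at [0.146, -0.556, 0.256] pointing down, gripper open.
Joint ranges: [-2.99, 2.99], [-0.89, 2.07], [0.3, 2.58], [-1.14, 4.28], [0, 2.63], [-3.12, 3.12]. Speed limits (rad/s): [2.57, 2.57, 3.01, 3.14, 3.14, 3.14].

### API

Orientations are given as a rotation vector (axis times angle).
In Python, from station import env, viewer, order gives the robot as it stands. The module is installed in compiled form; this text tells all that it offers.
- The arm moves only by the tool send_rows, never from a script. Its argument "motion" is a list of rows, each an object with "travel": the shift along the world's x, y, z in m, a list of three; "turn": the turn, a rotation vector about the world's x, y, z in degrees, a list of three. In form: [{"travel": [tx, ty, tz], "turn": [wx, wy, wz]}, ...]. A call has 1 to 12 rows; each row is the pose to reach, as a shift and turn from the pose commanded when the call began; what a row does not reach only later rows make up. A row lasts 1/12 s, in which the tool goes at most 41.7 mm and 7.16 degrees, less where a joint would pass 70% of its speed; a pose out of reach is approached as far as the arm can. A call with a gripper value outside its range is refused whole. "jaw" is the closure, from 0 (fully open) to 1 (shut), set as the call begins (left out, the last holds). The fingers move at their own pace and stop on an object; "force" is the grip in N (left out, the last holds). Time passes only in rows, so rows that repeat a pose let the fingers close. It gives the time, the measured TCP pose, the force and the opening at its end, in the units of the state.
- env.get_state(): the state, without advancing time (a new reading comes with each control period).
- viewer.capture(name): name is "scene" or "side" or "wrist"; returns a dict with "image" (400x640x3 uint8, red, green, blue), "fx", "fy", "cx", "cy" (pixels), "origin" and "orientation" of the camera in the world; the wrist camera has in their place "hand_eye" (4x4, takes a point from camera to tool coordinates, whose origin is the TCP and whose axes are the tool frame's). Camera axes: x right, y down, z forward; pixel columns grow to the right and rows downward; lengths in m; the calibration is good to about 2 mm. A picture is of the moment at which its call begins: read the wrist's pose just before it. There is no depth.
- order.hand_in(): hands the job in, once; it reports no verdict.
The state is a dict: "time_s": time; "q": joint angles; "dq": joint speeds; "joint_torque": joint torques, N m; "ee_pos": TCP position; "eef_rot": TCP orientation; "contact_force": force on the tool from outside, world axes, zero at the start; "moment": the same for the moment, N m; "finger_gap": opening from 0.0 (shut) to 1.0 (fully open).
Only numpy, scipy, OpenCV 4.12 (cv2) and the standard library are available. Lean on these libraries where they do the work, as an engineer would, in place of code of your own. Each camera call takes 0.05 s, during which the arm holds its last target. There are 200 camera calls.

### The job

One of the two ring clamps on the bench has a loose knob. Find it by turning the bar knobs clockwise by about 30 degrees and letting go: a tight knob springs back, the loose one stays turned (leave it so). Then set the flag cap, without dropping it, upright over the loose clamp's knob so that it rests flat on the steel disc, and let go of it.

Things in the scene. Friction and masses are not known exactly. Their poses are not given: they have to be found in the camera images.
- clamp_a: ring clamp, a fixed round stack standing on the table: grey base 100 mm across, black rubber ring, steel disc 84 mm across on top, whose top face is 28 mm above the table. On its axis a black bar knob, 36 mm long (along this body's x when the knob is at 0), 12 mm wide (y), turning about the vertical axis; the bar spans heights 34 to 64 mm. Origin: centre of the underside, on the table; z up. The two clamps look alike and either may be the loose one
- knob_a (a joint): how far the black bar knob on clamp_a is turned from where it starts, rad; 0 at the start (bar along clamp_a's x axis), growing as it is turned clockwise seen from above, at most 1.0. A tight knob only twists elastically on the rubber (about 0.4 N m per rad) and springs back to 0 when let go; a loose one turns easily (under 0.1 N m) and stays where it is left
- clamp_b: the other ring clamp, same as clamp_a: a fixed round stack standing on the table: grey base 100 mm across, black rubber ring, steel disc 84 mm across on top, whose top face is 28 mm above the table. On its axis a black bar knob, 36 mm long (along this body's x when the knob is at 0), 12 mm wide (y), turning about the vertical axis; the bar spans heights 34 to 64 mm. Origin: centre of the underside, on the table; z up. The two clamps look alike and either may be the loose one
- knob_b (a joint): how far the black bar knob on clamp_b is turned from where it starts, rad; 0 at the start (bar along clamp_b's x axis), growing as it is turned clockwise seen from above, at most 1.0. A tight knob only twists elastically on the rubber (about 0.4 N m per rad) and springs back to 0 when let go; a loose one turns easily (under 0.1 N m) and stays where it is left
- flag_cap: plain aluminium cap, loose, standing open side down: round hollow skirt 72 mm outside, 64 mm inside diameter, 46 mm high (hollow 42 mm deep), with a solid round stem on top, 16 mm diameter and 36 mm tall, to grip it by; 82 mm high in all, about 130 to 210 g. Origin: centre of the open underside; z up the stem
Things that resemble listed ones, but are neither listed nor needed, are in the scene too. What is shaped like the flag_cap but orange is not meant. Leave any green look-alike of the clamp_b alone.

How it is judged:
On the way:
1. a knob has been turned clockwise by at least 15 degrees, let go and has stayed there, before the cap is brought over its clamp (((value of joint knob_a above 0.26 rad and contact force between the fingers and clamp_a below 0.2 N and horizontal distance between flag_cap and clamp_a above 0.06 m) or (value of joint knob_b above 0.26 rad and contact force between the fingers and clamp_b below 0.2 N and horizontal distance between flag_cap and clamp_b above 0.06 m))), for 0.2 s.
At the end, for the whole second after the job is handed in: The flag cap stands at rest over the loose clamp's knob: its axis within 18 mm of the clamp's, its rim within 6 mm of the steel disc's top, tilted under 8 degrees; the loose knob is still turned clockwise by at least 15 degrees, and the tight one is back within 6 degrees of its start (((horizontal distance between flag_cap and clamp_a below 0.018 m and value of joint knob_a above 0.26 rad and value of joint knob_b between -0.1 and 0.1 rad) or (horizontal distance between flag_cap and clamp_b below 0.018 m and value of joint knob_b above 0.26 rad and value of joint knob_a between -0.1 and 0.1 rad)) and height (world z) of flag_cap between 0.022 and 0.034 m and angle between flag_cap's own z axis and vertical below 0.15 rad and linear speed of flag_cap below 0.02 m/s); the robot touches nothing.
It fails at once if the flag cap is dropped or flung (moving faster than 0.8 m/s out of the fingers) (linear speed of flag_cap above 0.8 m/s and contact force between the fingers and flag_cap below 0.1 N).
It also fails if it takes over 69 s, if anything falls off the work surface, if the arm or the gripper's body presses on something with over 40 N, if the wrist force passes 120 N, or if a joint passes its speed limit or range.

## Working session

There is one attempt and no reset: what is moved stays moved. The work goes in short steps, Python scripts to look and compute and a tool call to move; the robot and the scene stay as the last step left them, time stands still between calls to the robot, and variables do not carry over. Pictures are saved under pics/ and viewed, about 8 in all and at most 12, crops included, and the job is handed in when it is done.

Besides the shell and the picture viewer there is one more tool, called after "Call:" as name(argument=value, ...) on one line, values as JSON. send_rows: Moves the arm, as the interface text tells. Its arguments: {"type":"object","properties":{"motion":{"type":"array"},"jaw":{"type":"number"},"force":{"type":"number"}},"required":["motion"]}

```bash
mkdir -p pics; cat > h.py <<'E'
import numpy as np,cv2
from scipy.spatial.transform import Rotation as R
from station import env,viewer,order
def cap(n):
    s=env.get_state(); c=viewer.capture(n)
    K=np.array([[c['fx'],0,c['cx']],[0,c['fy'],c['cy']],[0,0,1]])
    if 'hand_eye' in c:
        T=np.eye(4);T[:3,:3]=R.from_rotvec(s['eef_rot']).as_matrix();T[:3,3]=s['ee_pos'];M=T@np.array(c['hand_eye']);o,A=M[:3,3],M[:3,:3]
    else:
        o=np.array(c['origin']);q=np.array(c['orientation'])
        A=q if q.shape==(3,3) else R.from_rotvec(q).as_matrix() if q.size==3 else R.from_quat(q).as_matrix()
    return c['image'],K,o,A
def pt(v,u,z):
    _,K,o,A=v; d=A@np.linalg.inv(K)@np.array([u[0],u[1],1.]); return o+d*(z-o[2])/d[2]
def tri(v1,u1,v2,u2):
    L=[(v[2],v[3]@np.linalg.inv(v[1])@np.array([u[0],u[1],1.])) for v,u in((v1,u1),(v2,u2))]
    (a,d),(b,e)=L; s=np.linalg.lstsq(np.c_[d,-e],b-a,rcond=None)[0]
    p,q=a+s[0]*d,b+s[1]*e; return (p+q)/2,np.linalg.norm(p-q)
def save(n,im): cv2.imwrite('pics/'+n,cv2.cvtColor(im,cv2.COLOR_RGB2BGR))
E
python3 - <<'E'
from h import *
import pickle
s=env.get_state();print(s['time_s'],s['ee_pos'],s['eef_rot'],s['contact_force'],s['moment'])
V={n:cap(n) for n in('scene','side')}
pickle.dump(V,open('v0.pkl','wb'))
print(viewer.capture('scene')['orientation'])
for n in V: print(n,V[n][2],V[n][3][:,2]);save('0'+n+'.png',V[n][0])
E
```

```text
0.0 [ 0.14601966 -0.55562363  0.25481209] [ 2.08544442  0.27106448 -2.0852097 ] [ 0.21604919  0.28807659 -0.40980343] [0.04319613 0.01523221 0.03598833]
[-1.15331714 -2.46964004  0.84701564]
scene [1.00968548 0.4269053  0.80489139] [-0.48012848 -0.38849221 -0.78647978]
side [ 0.47692646 -0.71408298  0.67660167] [ 0.04513701  0.76859689 -0.63813907]
```

View pics/0scene.png

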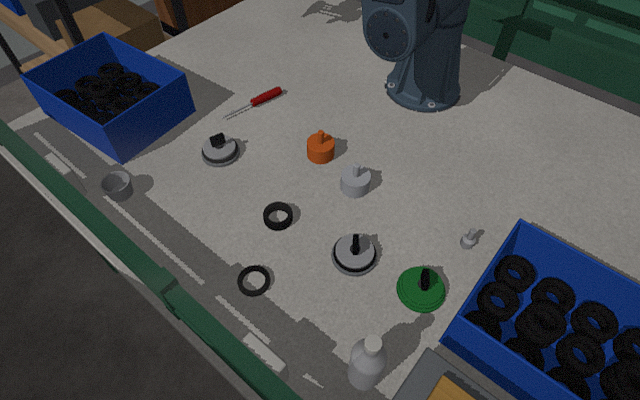

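View pics/0side.png

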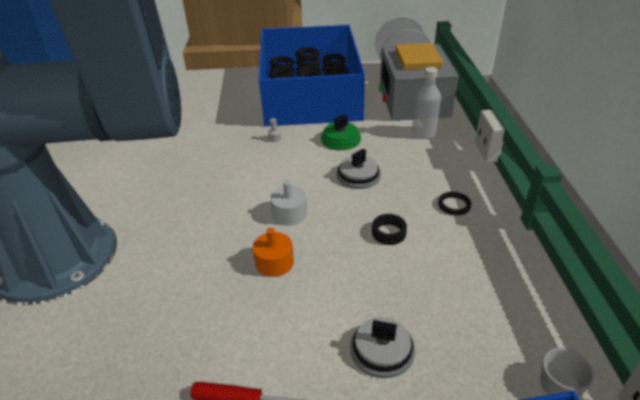

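Scene view: grey clamps at (220,148) and (355,252), plus a green look-alike at (422,287) to be left alone. The plain cap is at (356,180); the others are an orange cap (320,147), a small fitting (470,238) and an open cup (116,183). In the side view the clamps are at (383,343) and (359,170), and the cap is at (288,205). The cap at (356,180) fits: it is aluminium, with a skirt and a stem. I'll confirm it with one enlarged montage.

```bash
python3 - <<'E'
from h import *
import pickle
V=pickle.load(open('v0.pkl','rb'))
def crop(n,x,y,w=33): return cv2.resize(V[n][0][y-w:y+w,x-w:x+w],(264,264),interpolation=cv2.INTER_CUBIC)
a=[crop('scene',220,148),crop('scene',355,252),crop('scene',356,180)]
b=[crop('side',383,343),crop('side',359,168),crop('side',288,204)]
save('1.png',np.vstack([np.hstack(a),np.hstack(b)]))
E
```

```text
(no output)
```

View pics/1.png

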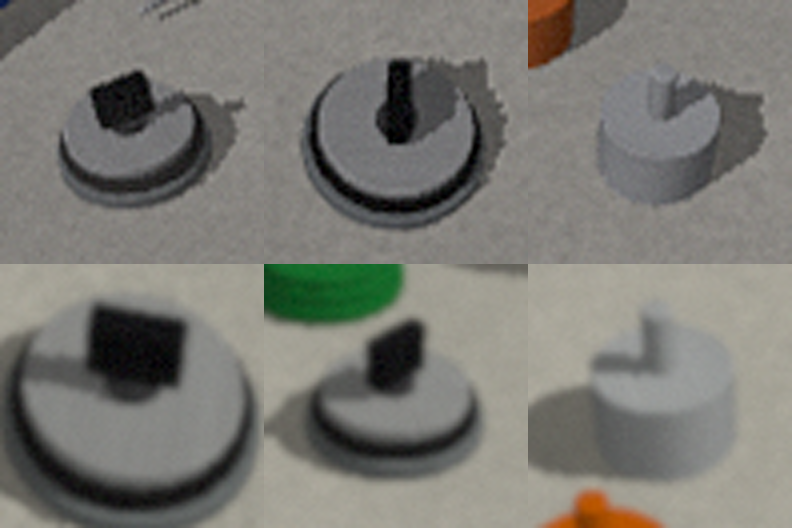

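```bash
python3 - <<'E'
from h import *
import pickle
V=pickle.load(open('v0.pkl','rb'));S,D=V['scene'],V['side']
def px(c,x,y): return (c[0]-33+x/4,c[1]-33+y/4)
for n,a,b in [('P disc',px((220,148),130,128),px((383,343),135,128)),('Q disc',px((355,252),132,130),px((359,168),131,126)),('stem top',px((356,180),134,70),px((288,204),129,41))]:
    print(n,*[np.round(x,4) for x in tri(S,a,D,b)], pt(S,a,.028)[:2].round(3),pt(D,b,.028)[:2].round(3))
f=lambda v,c,x,y:pt(v,px(c,x,y),.064)[:2]
print('P bar side',f(D,(383,343),92,40),f(D,(383,343),186,58))
print('Q bar side top', f(D,(359,168),104,85),f(D,(359,168),158,56))
print(R.from_rotvec(env.get_state()['eef_rot']).as_matrix().round(3))
E
```

```text
P disc [ 0.5855 -0.261   0.022 ] 0.0048 [ 0.586 -0.255] [ 0.587 -0.266]
Q disc [0.6069 0.1958 0.0225] 0.0016 [0.609 0.198] [0.607 0.188]
stem top [0.4507 0.0773 0.0831] 0.0018 [0.407 0.051] [0.449 0.15 ]
P bar side [ 0.57096357 -0.25179981] [ 0.60398598 -0.26292221]
Q bar side top [0.58977595 0.17616177] [0.62208356 0.20068967]
[[-0.     0.254 -0.967]
 [ 0.001 -0.967 -0.254]
 [-1.    -0.001 -0.   ]]
```

The crop confirms the plain aluminium cap at scene (356,180) and two identical grey clamps. P is at (0.586,-0.261), with its bar at about -19°. Q is at (0.608,0.193), with its bar at about +37°. Going above P first.

Call:
send_rows(motion=[{"travel": [0.04, 0.027, -0.005], "turn": [0, 0, -6]}, {"travel": [0.08, 0.054, -0.01], "turn": [0, 0, -12]}, {"travel": [0.12, 0.08, -0.02], "turn": [0, 0, -18]}, {"travel": [0.16, 0.107, -0.03], "turn": [0, 0, -24]}, {"travel": [0.2, 0.134, -0.04], "turn": [0, 0, -30]}, {"travel": [0.24, 0.16, -0.05], "turn": [0, 0, -33]}, {"travel": [0.28, 0.188, -0.06], "turn": [0, 0, -33]}, {"travel": [0.32, 0.215, -0.06], "turn": [0, 0, -33]}, {"travel": [0.36, 0.24, -0.06], "turn": [0, 0, -33]}, {"travel": [0.4, 0.268, -0.06], "turn": [0, 0, -33]}, {"travel": [0.44, 0.295, -0.06], "turn": [0, 0, -33]}, {"travel": [0.44, 0.295, -0.06], "turn": [0, 0, -33]}], jaw=0.3)

```text
time_s: 1.15
ee_pos: [0.5587, -0.2788, 0.196]
eef_rot: [-2.048, 0.329, 2.05]
contact_force: [0.8, -0.8, -0.2]
finger_gap: 0.695
```

```bash
cat > look.py <<'E'
from h import *
import sys,pickle
s=env.get_state();print(s['time_s'],s['ee_pos'],R.from_rotvec(s['eef_rot']).as_matrix()[:,1],s['q'].round(2) if hasattr(s['q'],'round') else s['q'],s['finger_gap'])
v=cap('wrist');print(v[2]);save(sys.argv[1]+'.png',v[0]);pickle.dump(v,open(sys.argv[1]+'.pkl','wb'))
E
python3 look.py w1
```

```text
1.15 [ 0.55870021 -0.2788273   0.19596009] [-3.13665501e-01 -9.49533534e-01 -1.48197749e-04] [-0.65  0.34  1.53 -0.    1.27  1.24] 0.6945190263425144
[ 0.63678382 -0.30458053  0.32594437]
```

View pics/w1.png

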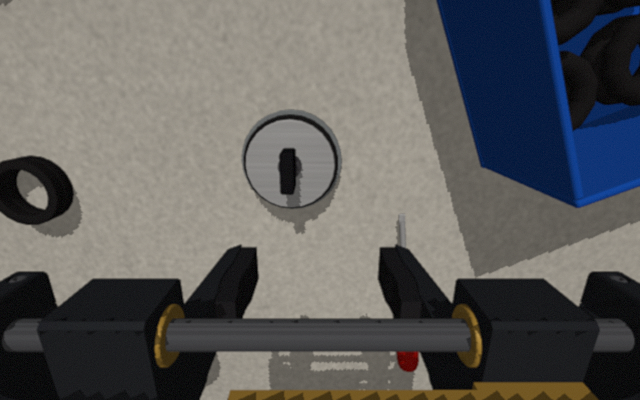

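The wrist view shows clamp P's disc at (291,162) with its bar near vertical at (288,171). I'll settle, then measure from here, and compare with this view.

Call:
send_rows(motion=[{"travel": [0, 0, 0], "turn": [0, 0, 0]}, {"travel": [0, 0, 0], "turn": [0, 0, 0]}, {"travel": [0, 0, 0], "turn": [0, 0, 0]}])

```text
time_s: 1.45
ee_pos: [0.5565, -0.2809, 0.1959]
eef_rot: [-2.048, 0.33, 2.05]
contact_force: [0.5, -0.4, 0.1]
finger_gap: 0.698
```

```bash
cat > meas.py <<'E'
from h import *
import pickle
def clamp(v,guess,zd=.028,zb=.064):
    """guess pixel on knob; disc centre from black rubber outline, knob = black blob nearest guess"""
    g=cv2.cvtColor(v[0],cv2.COLOR_RGB2GRAY); m=(g<55).astype(np.uint8)
    n,l,st,c=cv2.connectedComponentsWithStats(m)
    k=[i for i in range(1,n) if 80<st[i,4]<6000]; i=min(k,key=lambda i:np.hypot(*(c[i]-guess)))
    cn=cv2.findContours((l==i).astype(np.uint8),0,cv2.CHAIN_APPROX_NONE)[0][0][:,0,:]
    return c[i],st[i],cn
E
python3 look.py w2; python3 - <<'E'
from meas import *
for f,gs in(('w1',(288,171)),('w2',None)):
    v=pickle.load(open(f+'.pkl','rb'))
    if gs is None:
        p=v[3].T@(np.array([.586,-.261,.064])-v[2]);gs=(v[1]@p/p[2])[:2];print('guess',gs)
    c,st,cn=clamp(v,np.array(gs));print(f,c,st)
    # knob outline on plane .064 -> top face
    P=np.array([pt(v,u,.064)[:2] for u in cn]);r=cv2.minAreaRect(P.astype(np.float32)*1000);print(r, pt(v,c,.055))
    # disc: bright region around the knob
    hsv=cv2.cvtColor(v[0],cv2.COLOR_RGB2HSV);print(v[0][int(gs[1])-25:int(gs[1])+60:8,int(gs[0])+20].tolist())
    print('z axis',v[3][:,2])
E
```

```text
1.45 [ 0.55652086 -0.28093361  0.19594697] [-3.14243848e-01 -9.49342294e-01  1.13541513e-04] [-0.66  0.34  1.53 -0.    1.27  1.23] 0.6978761789253923
[ 0.63466126 -0.30672241  0.32589008]
w1 [288.26984127 170.61243386] [279 149  22  46 756]
((585.7313232421875, -262.91094970703125), (17.404788970947266, 38.59363555908203), 69.519287109375) [ 0.58542134 -0.26092342  0.055     ]
[[132, 130, 127], [135, 134, 132], [130, 128, 126], [140, 137, 135], [132, 130, 129], [131, 130, 127], [134, 132, 129], [132, 130, 129], [104, 101, 93], [106, 102, 94], [162, 157, 146]]
z axis [-0.29871846  0.09850607 -0.94924382]
guess [283.844479   170.67384354]
w2 [285.10051546 168.83505155] [276 147  22  46 776]
((585.822265625, -263.3062438964844), (17.428285598754883, 38.35922622680664), 70.4886474609375) [ 0.58550387 -0.26101237  0.055     ]
[[135, 135, 131], [134, 134, 131], [134, 133, 130], [139, 137, 136], [133, 132, 129], [133, 132, 129], [134, 133, 131], [138, 136, 134], [103, 99, 92], [104, 100, 93], [158, 151, 142]]
z axis [-0.29919077  0.09860198 -0.9490851 ]
```

View pics/w2.png

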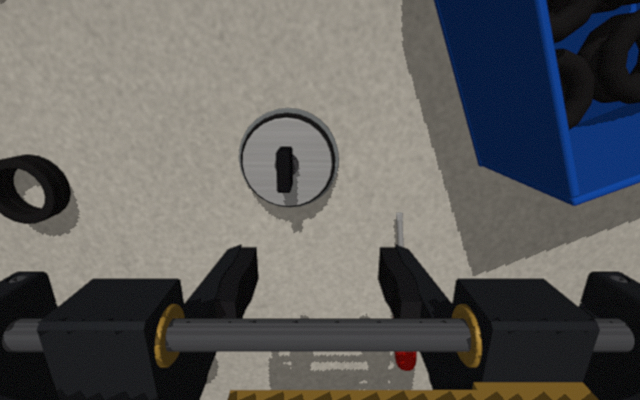

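Call:
send_rows(motion=[{"travel": [0.029, 0.019, 0], "turn": [0, 0, -2]}, {"travel": [0.029, 0.019, -0.03], "turn": [0, 0, -2]}, {"travel": [0.029, 0.019, -0.06], "turn": [0, 0, -2]}, {"travel": [0.029, 0.019, -0.09], "turn": [0, 0, -2]}, {"travel": [0.029, 0.019, -0.115], "turn": [0, 0, -2]}, {"travel": [0.029, 0.019, -0.13], "turn": [0, 0, -2]}, {"travel": [0.029, 0.019, -0.14], "turn": [0, 0, -2]}, {"travel": [0.029, 0.019, -0.14], "turn": [0, 0, -2]}, {"travel": [0.029, 0.019, -0.14], "turn": [0, 0, -2]}], jaw=0.5)

```text
time_s: 2.25
ee_pos: [0.5859, -0.2625, 0.0567]
eef_rot: [-2.028, 0.364, 2.028]
contact_force: [0.9, -0.7, 0.4]
finger_gap: 0.502
```

Call:
send_rows(motion=[{"travel": [0, 0, 0], "turn": [0, 0, 0]}, {"travel": [0, 0, 0], "turn": [0, 0, 0]}, {"travel": [0, 0, 0], "turn": [0, 0, 0]}, {"travel": [0, 0, 0], "turn": [0, 0, 0]}, {"travel": [0, 0, 0], "turn": [0, 0, 0]}, {"travel": [0, 0, 0], "turn": [0, 0, 0]}, {"travel": [0, 0, 0], "turn": [0, 0, 0]}, {"travel": [0, 0, 0], "turn": [0, 0, 0]}], jaw=1.0, force=20)

```text
time_s: 2.92
ee_pos: [0.5873, -0.2607, 0.0572]
eef_rot: [-2.03, 0.362, 2.027]
contact_force: [1.3, 4.6, 4.1]
finger_gap: 0.137
```

```bash
python3 -c "
from h import *
s=env.get_state();print(s)"
```

```text
{'time_s': 2.9167, 'q': array([-0.60285213,  0.55488729,  1.54672879,  0.00169284,  1.03891641,
        1.32084529]), 'dq': array([ 0.0004788 ,  0.00161427, -0.00043898, -0.00066864, -0.00215818,
       -0.00086765]), 'joint_torque': array([-3.38555261e+00, -5.29430509e+01, -2.73809248e+01, -1.32416569e+00,
       -3.63048641e-01, -2.61859159e-02]), 'ee_pos': array([ 0.58729349, -0.26072191,  0.05718361]), 'eef_rot': array([-2.03013529,  0.36167526,  2.0269024 ]), 'contact_force': array([1.34616213, 4.64730222, 4.08900135]), 'moment': array([ 0.7761023 , -0.33648172, -0.02473131]), 'finger_gap': 0.13719304616402686}
```

Gripped at a 12 mm gap. Turning 30° clockwise.

Call:
send_rows(motion=[{"travel": [0, 0, 0], "turn": [0, 0, -5]}, {"travel": [0, 0, 0], "turn": [0, 0, -10]}, {"travel": [0, 0, 0], "turn": [0, 0, -15]}, {"travel": [0, 0, 0], "turn": [0, 0, -20]}, {"travel": [0, 0, 0], "turn": [0, 0, -25]}, {"travel": [0, 0, 0], "turn": [0, 0, -30]}, {"travel": [0, 0, 0], "turn": [0, 0, -32]}, {"travel": [0, 0, 0], "turn": [0, 0, -32]}, {"travel": [0, 0, 0], "turn": [0, 0, -32]}])

```text
time_s: 3.67
ee_pos: [0.5864, -0.2619, 0.0572]
eef_rot: [-1.677, 0.822, 1.676]
contact_force: [-1.4, -0.3, 4.8]
finger_gap: 0.133
```

```bash
python3 -c "
from h import *
s=env.get_state();print(s['moment'],s['contact_force'],s['ee_pos'],R.from_rotvec(s['eef_rot']).as_matrix()[:,1])"
```

```text
[ 0.13740916  0.39584155 -0.09218547] [-1.41999366 -0.31951407  4.84714416] [ 0.58642541 -0.26188706  0.05717317] [-7.90462771e-01 -6.12509934e-01  4.33561033e-04]
```

Call:
send_rows(motion=[{"travel": [0, 0, 0], "turn": [0, 0, 0]}, {"travel": [0, 0, 0], "turn": [0, 0, 0]}, {"travel": [0, 0, 0], "turn": [0, 0, 0]}, {"travel": [0, 0, 0], "turn": [0, 0, 0]}, {"travel": [0, 0, 0.02], "turn": [0, 0, 0]}, {"travel": [0, 0, 0.05], "turn": [0, 0, 0]}, {"travel": [0, 0, 0.08], "turn": [0, 0, 0]}, {"travel": [-0.02, 0, 0.11], "turn": [0, 0, 0]}, {"travel": [-0.02, 0, 0.14], "turn": [0, 0, 0]}, {"travel": [-0.02, 0, 0.14], "turn": [0, 0, 0]}, {"travel": [-0.02, 0, 0.14], "turn": [0, 0, 0]}], jaw=0.5)

```text
time_s: 4.58
ee_pos: [0.5674, -0.2623, 0.1989]
eef_rot: [-1.68, 0.823, 1.671]
contact_force: [0.0, -0.6, -0.6]
finger_gap: 0.5
```

```bash
python3 look.py w3; python3 - <<'E'
from meas import *
v=pickle.load(open('w3.pkl','rb'))
p=v[3].T@(np.array([.586,-.261,.064])-v[2]);gs=(v[1]@p/p[2])[:2];print('guess',gs)
c,st,cn=clamp(v,np.array(gs));print(c,st)
P=np.array([pt(v,u,.064)[:2] for u in cn]);print(cv2.minAreaRect(P.astype(np.float32)*1000))
E
```

```text
4.5833 [ 0.56741515 -0.26234606  0.19889962] [-0.79106304 -0.61173298 -0.0014244 ] [-0.62  0.34  1.53  0.    1.27  1.86] 0.4995954164844194
[ 0.61739964 -0.32656528  0.32931748]
guess [300.02460283 183.85021469]
[301.67862069 181.41103448] [292 160  22  45 725]
((585.0371704101562, -263.25830078125), (17.86531639099121, 38.72294235229492), 37.423526763916016)
```

View pics/w3.png

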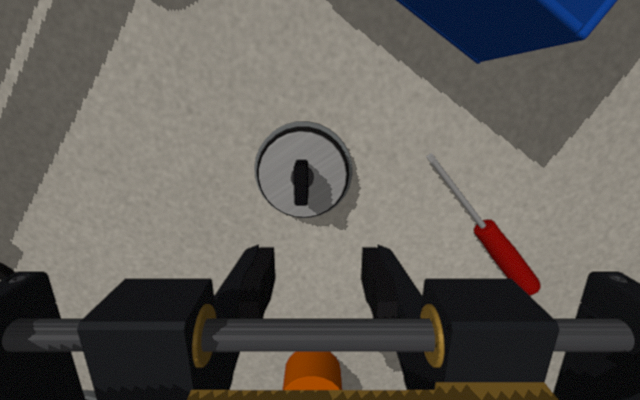

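The bar went from 70° to 37° and stayed after release, so P is loose and Q needs no test. On to the cap.

Call:
send_rows(motion=[{"travel": [-0.012, 0.03, 0], "turn": [0, 0, 5]}, {"travel": [-0.025, 0.06, 0], "turn": [0, 0, 10]}, {"travel": [-0.037, 0.09, 0], "turn": [0, 0, 15]}, {"travel": [-0.05, 0.12, 0], "turn": [0, 0, 20]}, {"travel": [-0.062, 0.15, 0], "turn": [0, 0, 25]}, {"travel": [-0.075, 0.18, 0], "turn": [0, 0, 30]}, {"travel": [-0.09, 0.21, 0], "turn": [0, 0, 30]}, {"travel": [-0.1, 0.24, 0], "turn": [0, 0, 30]}, {"travel": [-0.11, 0.27, 0], "turn": [0, 0, 30]}, {"travel": [-0.12, 0.3, 0], "turn": [0, 0, 30]}, {"travel": [-0.137, 0.342, 0], "turn": [0, 0, 30]}, {"travel": [-0.137, 0.342, 0], "turn": [0, 0, 30]}])

```text
time_s: 5.63
ee_pos: [0.4256, 0.0851, 0.1942]
eef_rot: [-2.004, 0.39, 2.016]
contact_force: [-0.9, 0.5, -0.6]
finger_gap: 0.5
```

Call:
send_rows(motion=[{"travel": [0, 0, 0], "turn": [0, 0, 0]}, {"travel": [0, 0, 0], "turn": [0, 0, 0]}, {"travel": [0, 0, 0], "turn": [0, 0, 0]}])

```text
time_s: 5.88
ee_pos: [0.4296, 0.0796, 0.1958]
eef_rot: [-2.007, 0.397, 2.009]
contact_force: [-0.3, -0.6, 0.3]
finger_gap: 0.499
```

```bash
python3 look.py w4; python3 - <<'E'
from meas import *
v=pickle.load(open('w4.pkl','rb'))
for P in ([.4507,.0773,.083],[.4507,.0773,.046]):
    p=v[3].T@(np.array(P)-v[2]);print((v[1]@p/p[2])[:2])
E
```

```text
5.8833 [0.42962565 0.07957461 0.19580303] [-3.79954327e-01 -9.25005027e-01  6.40165919e-04] [-0.09 -0.07  2.   -0.    1.21  1.87] 0.49915411749122934
[0.50576808 0.04850339 0.32577293]
[310.08462616 177.9987784 ]
[310.98163037 167.66356013]
```

View pics/w4.png

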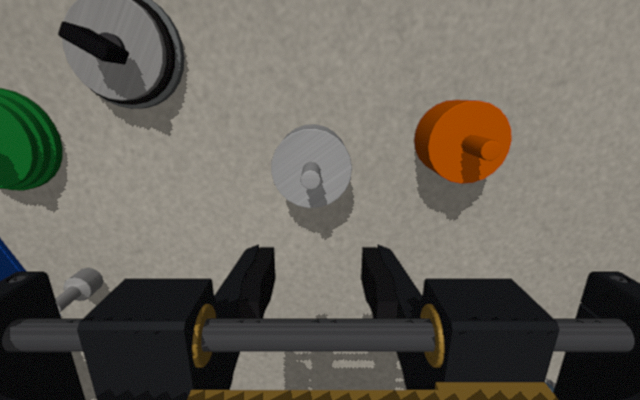

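Predicted stem top (310,178) against the seen (311,179): they agree, so the stem is at (0.450,0.077). Descending and gripping.

Call:
send_rows(motion=[{"travel": [0.0205, -0.0025, 0], "turn": [0, 0, 0]}, {"travel": [0.0205, -0.0025, -0.03], "turn": [0, 0, 0]}, {"travel": [0.0205, -0.0025, -0.06], "turn": [0, 0, 0]}, {"travel": [0.0205, -0.0025, -0.085], "turn": [0, 0, 0]}, {"travel": [0.0205, -0.0025, -0.105], "turn": [0, 0, 0]}, {"travel": [0.0205, -0.0025, -0.12], "turn": [0, 0, 0]}, {"travel": [0.0205, -0.0025, -0.128], "turn": [0, 0, 0]}, {"travel": [0.0205, -0.0025, -0.128], "turn": [0, 0, 0]}, {"travel": [0.0205, -0.0025, -0.128], "turn": [0, 0, 0]}])

```text
time_s: 6.68
ee_pos: [0.4502, 0.0773, 0.0684]
eef_rot: [-2.007, 0.397, 2.008]
contact_force: [-0.0, 0.2, -0.4]
finger_gap: 0.5
```

Call:
send_rows(motion=[{"travel": [0, 0, 0], "turn": [0, 0, 0]}, {"travel": [0, 0, 0], "turn": [0, 0, 0]}, {"travel": [0, 0, 0], "turn": [0, 0, 0]}, {"travel": [0, 0, 0], "turn": [0, 0, 0]}, {"travel": [0, 0, 0], "turn": [0, 0, 0]}, {"travel": [0, 0, 0], "turn": [0, 0, 0]}, {"travel": [0, 0, 0], "turn": [0, 0, 0]}, {"travel": [0, 0, 0], "turn": [0, 0, 0]}], jaw=1.0, force=35)

```text
time_s: 7.35
ee_pos: [0.4502, 0.0779, 0.0688]
eef_rot: [-2.009, 0.395, 2.007]
contact_force: [-1.3, 0.2, 5.6]
finger_gap: 0.166
```

Call:
send_rows(motion=[{"travel": [0, 0, 0.01], "turn": [0, 0, 0]}, {"travel": [0, 0, 0.03], "turn": [0, 0, 0]}, {"travel": [0, 0, 0.05], "turn": [0, 0, 0]}, {"travel": [0, 0, 0.08], "turn": [0, 0, 0]}, {"travel": [0, 0, 0.11], "turn": [0, 0, 0]}, {"travel": [0, 0, 0.13], "turn": [0, 0, 0]}, {"travel": [0, 0, 0.14], "turn": [0, 0, 0]}, {"travel": [0, 0, 0.14], "turn": [0, 0, 0]}, {"travel": [0, 0, 0.14], "turn": [0, 0, 0]}])

```text
time_s: 8.1
ee_pos: [0.4494, 0.0781, 0.2079]
eef_rot: [-2.008, 0.396, 2.009]
contact_force: [-0.2, -0.4, -2.5]
finger_gap: 0.169
```

The cap is lifted, with about 2.5 N of load. Carrying it over clamp P.

Call:
send_rows(motion=[{"travel": [0.006, -0.015, 0], "turn": [0, 0, 0]}, {"travel": [0.016, -0.04, 0], "turn": [0, 0, 0]}, {"travel": [0.028, -0.07, 0], "turn": [0, 0, 0]}, {"travel": [0.042, -0.105, 0], "turn": [0, 0, 0]}, {"travel": [0.056, -0.14, 0], "turn": [0, 0, 0]}, {"travel": [0.07, -0.175, 0], "turn": [0, 0, 0]}, {"travel": [0.084, -0.21, 0], "turn": [0, 0, 0]}, {"travel": [0.098, -0.245, 0], "turn": [0, 0, 0]}, {"travel": [0.112, -0.28, 0], "turn": [0, 0, 0]}, {"travel": [0.124, -0.308, 0], "turn": [0, 0, 0]}, {"travel": [0.133, -0.33, 0], "turn": [0, 0, 0]}, {"travel": [0.137, -0.34, 0], "turn": [0, 0, 0]}])

```text
time_s: 9.1
ee_pos: [0.5862, -0.2645, 0.205]
eef_rot: [-2.003, 0.397, 2.01]
contact_force: [-1.2, 0.5, -2.6]
finger_gap: 0.168
```

Call:
send_rows(motion=[{"travel": [0, 0, 0], "turn": [0, 0, 0]}, {"travel": [0, 0, 0], "turn": [0, 0, 0]}, {"travel": [0, 0, 0], "turn": [0, 0, 0]}, {"travel": [0, 0, 0], "turn": [0, 0, 0]}])

```text
time_s: 9.43
ee_pos: [0.5865, -0.2602, 0.208]
eef_rot: [-2.008, 0.393, 2.01]
contact_force: [-0.5, 0.7, -1.3]
finger_gap: 0.169
```

```bash
python3 - <<'E'
from h import *
s=env.get_state();print(s['time_s'],s['ee_pos'],s['contact_force'],s['finger_gap'])
im=[cap('side')[0][210:400,290:490],cap('scene')[0][40:230,130:330]]
save('c1.png',cv2.resize(np.hstack(im),None,fx=2,fy=2,interpolation=cv2.INTER_CUBIC))
E
```

```text
9.4333 [ 0.58647009 -0.26016331  0.20799841] [-0.5487805   0.65290132 -1.336855  ] 0.16902587355560775
```

View pics/c1.png

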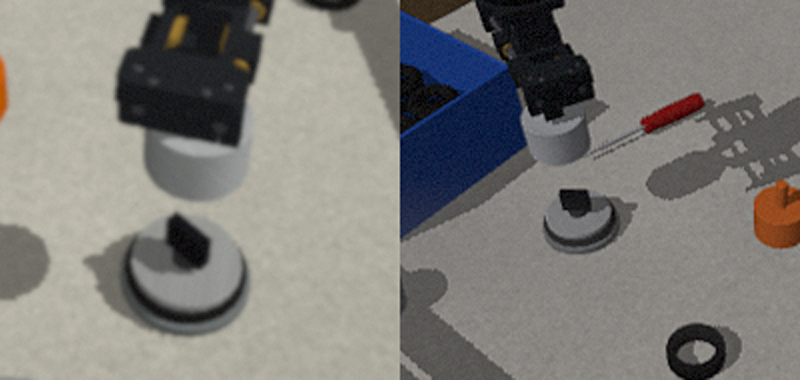

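The cap hangs upright over the clamp and the knob is still turned. Lowering, slowly at the end.

Call:
send_rows(motion=[{"travel": [0, -0.001, -0.01], "turn": [0, 0, 0]}, {"travel": [0, -0.001, -0.03], "turn": [0, 0, 0]}, {"travel": [0, -0.001, -0.05], "turn": [0, 0, 0]}, {"travel": [0, -0.001, -0.065], "turn": [0, 0, 0]}, {"travel": [0, -0.001, -0.08], "turn": [0, 0, 0]}, {"travel": [0, -0.001, -0.09], "turn": [0, 0, 0]}, {"travel": [0, -0.001, -0.098], "turn": [0, 0, 0]}, {"travel": [0, -0.001, -0.103], "turn": [0, 0, 0]}, {"travel": [0, -0.001, -0.106], "turn": [0, 0, 0]}, {"travel": [0, -0.001, -0.108], "turn": [0, 0, 0]}, {"travel": [0, -0.001, -0.11], "turn": [0, 0, 0]}, {"travel": [0, -0.001, -0.11], "turn": [0, 0, 0]}])

```text
time_s: 10.53
ee_pos: [0.5871, -0.2631, 0.0986]
eef_rot: [-2.009, 0.396, 2.008]
contact_force: [-0.9, 0.2, -1.8]
finger_gap: 0.174
```

Call:
send_rows(motion=[{"travel": [0, 0, -0.0005], "turn": [0, 0, 0]}, {"travel": [0, 0, -0.001], "turn": [0, 0, 0]}, {"travel": [0, 0, -0.001], "turn": [0, 0, 0]}, {"travel": [0, 0, -0.001], "turn": [0, 0, 0]}])

```text
time_s: 10.87
ee_pos: [0.5869, -0.2631, 0.0976]
eef_rot: [-2.009, 0.396, 2.008]
contact_force: [0.2, -0.5, -2.0]
finger_gap: 0.172
```

Not in contact yet; lowering in half-millimetre steps.

Call:
send_rows(motion=[{"travel": [0, 0, -0.0005], "turn": [0, 0, 0]}, {"travel": [0, 0, -0.001], "turn": [0, 0, 0]}, {"travel": [0, 0, -0.0015], "turn": [0, 0, 0]}, {"travel": [0, 0, -0.0015], "turn": [0, 0, 0]}, {"travel": [0, 0, -0.0015], "turn": [0, 0, 0]}])

```text
time_s: 11.28
ee_pos: [0.587, -0.2633, 0.0969]
eef_rot: [-2.009, 0.396, 2.008]
contact_force: [-3.2, 0.7, 4.9]
finger_gap: 0.17
```

Contact: force rose from -2 to +4.9 N at the expected height (0.097). Releasing and rising.

Call:
send_rows(motion=[{"travel": [0, 0, 0], "turn": [0, 0, 0]}, {"travel": [0, 0, 0], "turn": [0, 0, 0]}, {"travel": [0, 0, 0], "turn": [0, 0, 0]}, {"travel": [0, 0, 0], "turn": [0, 0, 0]}, {"travel": [0, 0, 0], "turn": [0, 0, 0]}, {"travel": [0, 0, 0.02], "turn": [0, 0, 0]}, {"travel": [0, 0, 0.05], "turn": [0, 0, 0]}, {"travel": [-0.01, 0, 0.08], "turn": [0, 0, 0]}, {"travel": [-0.03, 0, 0.1], "turn": [0, 0, 0]}, {"travel": [-0.05, 0, 0.12], "turn": [0, 0, 0]}, {"travel": [-0.05, 0, 0.12], "turn": [0, 0, 0]}, {"travel": [-0.05, 0, 0.12], "turn": [0, 0, 0]}], jaw=0.5)

```text
time_s: 12.28
ee_pos: [0.5371, -0.2636, 0.2174]
eef_rot: [-2.011, 0.398, 2.005]
contact_force: [0.4, -0.9, -0.1]
finger_gap: 0.504
```

```bash
python3 - <<'E'
from h import *
import pickle
s=env.get_state();print(s['time_s'],s['ee_pos'],s['contact_force'],s['finger_gap'])
V=[cap('side'),cap('scene'),cap('wrist')];pickle.dump(V,open('f.pkl','wb'))
z=lambda i:cv2.resize(i,(396,396),interpolation=cv2.INTER_CUBIC)
save('f.png',np.hstack([z(V[0][0][270:400,318:448]),z(V[1][0][90:190,170:270])]))
for v,(x,y) in zip(V,((318,270),(170,90),(0,0))):
    for P in([.5865,-.2615,.028],[.5865,-.2615,.11]):
        p=v[3].T@(np.array(P)-v[2]);u=(v[1]@p/p[2])[:2];print(u,u-(x,y))
E
```

```text
12.2833 [ 0.53707513 -0.26356476  0.21743022] [ 0.38017318 -0.89298616 -0.14154289] 0.503903524972558
[383.19057796 339.30855587] [65.19057796 69.30855587]
[386.30331349 304.40348798] [68.30331349 34.40348798]
[217.77938199 145.85206903] [47.77938199 55.85206903]
[211.5672973  121.93138117] [41.5672973  31.93138117]
[297.16755394 134.09570941] [297.16755394 134.09570941]
[290.35966564 147.32499624] [290.35966564 147.32499624]
```

View pics/f.png

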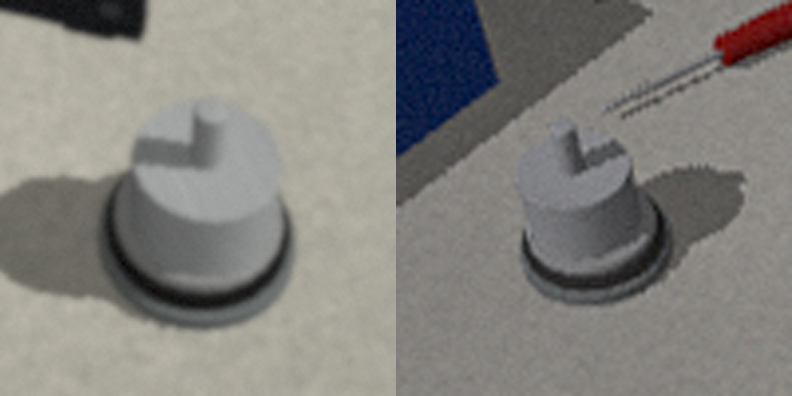

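The cap sits flat and centred: the stem top is within about 1 px of the prediction for a rim at 28 mm in both views. The gripper is clear, so I'm handing in.

```bash
python3 -c "
from station import order
print(order.hand_in())"
```

```text
the job is handed in; nothing more can be done
None
```

I found the loose knob, put the flag cap over it and handed the job in at about 12.4 s of the 69 s allowed.

- **Loose knob:** I turned the knob on the clamp at (0.586, -0.262) about 32° clockwise and let go. The wrist camera showed its bar angle at 70° before and 37° after, so it stayed turned. The force reading while turning was unclear, so I relied on the picture. I left the other grey clamp and the green look-alike untouched, so the tight knob is taken to be at 0 without being tested.
- **Cap:** I gripped the plain aluminium cap by its stem, carried it over the loose clamp and lowered it until the contact force rose. That happened at the expected height of 0.097 m, and then I released it.
- **Last checks:** The side and scene views both show the cap upright on the disc. The stem top was within about 1 pixel of where it should be with the rim at 28 mm, and the gripper was clear of everything.
- **Not checked:** The knob is hidden under the cap, so I could not see its angle after placing. It was still turned just before I lowered the cap.

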